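# Unscrew the crank cap of the tall sample canister

## Task

Open the taller of the two steel sample canisters: wind its cap anticlockwise (seen from above) by the crank knob, two full turns and a little more, until the thread lets go, then lift the cap off. Set it down gently, flat and knob up, in the white tray, and let go of it.

Things in the scene. Friction and masses are not known exactly. Their poses are not given: they have to be found in the camera images.
- knob_mid (a point): Black upright crank knob on the taller canister's cap: round sleeve, 18 mm diameter, 36 mm tall, that spins freely on its pin, so it may be gripped firmly and carried round its circle without turning the gripper. It stands 34 mm off the cap's axis, nothing else on the flat top. This point: middle of the sleeve, 20 mm above the cap's top face, 33 mm above cap_center. z up.
- cap_center (a point): Centre of the taller canister's ribbed aluminium screw cap (100 mm diameter, 26 mm high, about 230 g): on its axis, 13 mm above its lower rim; x to the knob, z up. Closed, it is 123 mm above the bench, on a steel drum 100 mm wide, 110 mm high with a 120 mm foot, fixed. The canister that looks alike but is 55 mm high stays shut.
- thread (a joint): How far the cap is unscrewed, rad: 0 closed, grows anticlockwise seen from above. Each turn raises the cap 3 mm and takes about 3 N at the knob. The thread lets go at about 11 rad; at 13 to 15 rad the cap comes freely straight up; stop at 19.5 rad. Inside, a key stub 17 mm high must be cleared on the way up.
- tray_in (a point): Centre of the inner floor of the square white tray, 220 x 220 mm outside, walls 4 mm thick and 20 mm high, floor 4 mm above the bench, fixed; it lies between the two canisters. x and y run along its sides.
Things that resemble listed ones, but are neither listed nor needed, are in the scene too. There is more than one size of the part that bears knob_mid; the job needs the smallest.

How it is judged:
On the way, in this order (a step that is already met when the one before it is completed fails the run):
1. the cap is unscrewed until the thread lets go (value of joint thread above 10 rad), for 0.1 s.
2. the cap is lifted clear of the canister (height (world z) of cap_center above 0.155 m), for 0.2 s.
At the end, for the whole second after the job is handed in: The cap of the taller canister lies at rest in the white tray, flat on the tray floor with its knob up (within 8 degrees of level, its centre within 80 mm of the tray's centre and under 24 mm above the bench), and has been let go (horizontal distance between cap_center and tray_in below 0.08 m and height (world z) of cap_center below 0.024 m and angle between cap_center's own z axis and vertical below 0.15 rad and linear speed of cap below 0.02 m/s and contact force between the fingers and cap below 0.1 N); the robot touches nothing.
It fails at once if the cap is dropped from more than about 35 mm (linear speed of cap above 0.8 m/s and contact force between the fingers and cap below 0.1 N).
It also fails if it takes over 67 s, if anything falls off the work surface, if the arm or the gripper's body presses on something with over 40 N, if the wrist force passes 120 N, or if a joint passes its speed limit or range.

## Robot

A 6-joint arm with a two-finger parallel gripper is mounted at the origin on the work surface. World frame = base frame: x ahead of the robot, y to its left, z up, the work surface at z = 0. Lengths are in m, angles in rad, forces in N, time in s.
With the tool pointing down it reaches from about 0.35 to 0.725 m from the base axis. Payload 4.3 kg.
Tool frame: the origin (TCP) lies at the very end of the fingers, on their centre line; the grasp point (between the pads) lies 19 mm behind it (env.tcp_to_grasp is the distance from the TCP to the grasp point, in m); z points along the fingers, y is the direction in which the jaws open and shut (so a half turn about z gives the same grasp; the last joint's range is limited). The gripper opens to 85 mm and grips with 20 to 120 N. Pads are 22 mm wide; open, the fingers measure 114 mm over their backs; the gripper's body (76 mm by 85 mm) begins 54 mm behind the grasp point. The pads swing forward as they close: fully open they stand 13 mm farther back than shut.
Start: joints at [1.071, 0.377, 0.081, 1.274, 0, 1.46], TCP at [0.219, 0.532, 0.208] pointing down, gripper open.
Joint ranges: [-2.72, 2.72], [-0.84, 1.66], [-1.02, 1.22], [-1.77, 2.12], [-1.37, 1.28], [-3.14, 3.14]. Speed limits (rad/s): [2.57, 2.57, 3.14, 3.14, 3.14, 3.14].

## Interface

Orientations are given as a 3x3 rotation matrix whose columns are the frame's x, y, z axes.
In Python, from cell import monitor, capture, env, search_frame, pinpoint gives the robot as it stands.
- The arm moves only by the tool send_rows, never from a script. Its arguments are lists of equal length, an entry for each row: "slide": the shift along the tool's x, y, z in cm, a list of three; "roll": the turn about the tool's z in degrees. In form: {"slide": [[dx, dy, dz], ...], "roll": [roll, ...]}. A call has 1 to 5 rows; each row shifts and turns the commanded pose from where the row before left it, along the tool's axes as they then stand; what a row does not reach is not made up. A row lasts 1/10 s, in which the tool goes at most 50 mm and 8.59 degrees, less where a joint would pass 70% of its speed; a pose out of reach is approached as far as the arm can. A call is refused whole if a number of a shift passes 5 or a number of a turn 8.59, either way. A call with a gripper value outside its range is refused whole. "grip" is the opening, from 0 (shut) to 1 (fully open), set as the call begins (left out, the last holds). The fingers move at their own pace and stop on an object; "newtons" is the grip in N (left out, the last holds). Time passes only in rows, so rows that do not move let the fingers close. It gives the time, the measured TCP pose, the force and the opening at its end, in the units of the state.
- monitor.read_state(): the state, without advancing time (a new reading comes with each control period).
- capture(name): name is "side" or "top" or "wrist"; returns a dict with "pixels" (384x512x3 uint8, red, green, blue), "depth" (384x512 float32, m along the optical axis (not along the pixel's ray), 0 where there is no reading), "mtx" (3x3 intrinsics, pixels), "k1" (the pictures are not rectified: a ray, as slopes to the right and down, at radius r is drawn at 1 + k1 r^2 times it, then the intrinsics apply), "rvec" (rotation vector, rad) and "tvec" (3), from world to camera coordinates, as OpenCV has them. Camera axes: x right, y down, z forward; pixel columns grow to the right and rows downward; lengths in m; the calibration is good to about 2 mm. A picture is of the moment at which its call begins.
- env.finish_job(): hands the job in, once; it reports no verdict.
Trained networks look in a picture, given as the dict that the camera call returned (one of the last four; its "shot" number tells which), for a name from the list of things; names that differ only in an ending like _2 or _b are one class to them, and where a whole thing is asked for, a point or a joint stands for the part that bears it (a point fixed in the world has none). Each returns a list of dicts, best first, with "p" (0 to 1); they miss things now and then, are a little off and sometimes report something else, mostly with a low value. They report only what shows in the picture. A call takes as long as a camera call. They do not tell look-alikes from the thing itself.
- search_frame(picture, label): "box" ([centre column, centre row, width, height] in pixels, round what is visible of it).
- pinpoint(picture, label): "location" ([row, column] in pixels: a listed point, or the origin of a listed thing).
The state is a dict: "time": time; "qpos": joint angles; "joint_velocities": joint speeds; "joint_efforts": joint torques, N m; "tool_pos": TCP position; "ee_rot": TCP orientation; "contact_force": force on the tool from outside, world axes, zero at the start; "moment": the same for the moment, N m; "grip_width": finger opening in m.
Only numpy, scipy, OpenCV 4.12 (cv2) and the standard library are available. Lean on these libraries where they do the work, as an engineer would, in place of code of your own. Each camera call takes 0.05 s, during which the arm holds its last target.

## Working session

There is one attempt and no reset: what is moved stays moved. The work goes in short steps, Python scripts to look and compute and a tool call to move; the robot and the scene stay as the last step left them, time stands still between calls to the robot, and variables do not carry over. Pictures are saved under pics/ and viewed, and the job is handed in when it is done.

Besides the shell and the picture viewer there is one more tool, called as a command line: name --pt "numbers of a row" for each row, then --argument value for the rest. send_rows: Moves the arm, as the interface text tells. Its arguments: {"type":"object","properties":{"slide":{"type":"array","items":{"type":"array","items":{"type":"number"}}},"roll":{"type":"array","items":{"type":"number"}},"grip":{"type":"number"},"newtons":{"type":"number"}},"required":["slide","roll"]}

```bash
mkdir -p pics; ls; cat > h.py <<'E'
import numpy as np,cv2
from cell import monitor,capture,env,search_frame,pinpoint
def save(p,n): cv2.imwrite('pics/'+n+'.png',cv2.cvtColor(p['pixels'],cv2.COLOR_RGB2BGR))
def ray(p,uv):
    uv=np.array(uv,float).reshape(-1,1,2)
    d=cv2.undistortPoints(uv,np.array(p['mtx'],float),np.array([p['k1'],0,0,0],float)).reshape(-1,2)
    R=cv2.Rodrigues(np.array(p['rvec'],float))[0]; t=np.array(p['tvec'],float).ravel()
    return R,t,d
def w_depth(p,uv,z):
    R,t,d=ray(p,uv); z=np.asarray(z,float).ravel()
    return (np.c_[d,np.ones(len(d))]*z[:,None]-t)@R
def w_plane(p,uv,zw):
    R,t,d=ray(p,uv); D=np.c_[d,np.ones(len(d))]@R; C=-R.T@t
    return C+D*((zw-C[2])/D[:,2])[:,None]
def cloud(p):
    v,u=np.mgrid[:384,:512]; z=p['depth'].ravel()
    return w_depth(p,np.c_[u.ravel(),v.ravel()],z).reshape(384,512,3)
E
python3 - <<'E'
from h import *
s=monitor.read_state()
print(s['time'],s['tool_pos'],s['ee_rot'],s['qpos'],env.tcp_to_grasp)
for n in ['top','side','wrist']:
    p=capture(n);save(p,n+'0')
    C=cloud(p); 
    for l in ['knob_mid','cap_center','tray_in']:
        r=pinpoint(p,l)
        for q in r[:4]:
            a,b=q['location']; i,j=int(round(a)),int(round(b))
            print(n,l,round(q['p'],2),round(a),round(b),C[min(i,383),min(j,511)].round(3))
    np.savez('pics/'+n+'0.npz',C=C,d=p['depth'])
E
```

```text
pics
0.0 [0.21815461 0.53123895 0.20664642] [[-9.24978832e-01  3.80017413e-01 -9.62841049e-04]
 [ 3.80018580e-01  9.24977071e-01 -1.81580653e-03]
 [ 2.00567792e-04 -2.04548009e-03 -9.99997888e-01]] [ 1.07070776e+00  3.78066332e-01  7.95932880e-02  1.27437841e+00
 -2.57535262e-05  1.46052397e+00] 0.0187
top knob_mid 0.49 158 202 [0.572 0.216 0.135]
top knob_mid 0.48 298 173 [0.226 0.273 0.08 ]
top knob_mid 0.4 114 144 [0.708 0.389 0.084]
top knob_mid 0.39 138 200 [0.611 0.219 0.173]
top cap_center 0.92 158 203 [0.572 0.213 0.137]
top cap_center 0.64 290 185 [0.246 0.251 0.037]
top cap_center 0.6 129 134 [0.685 0.429 0.029]
top tray_in 0.87 198 289 [ 0.507 -0.015  0.006]
side knob_mid 0.65 125 294 [0.706 0.386 0.062]
side knob_mid 0.56 184 153 [0.215 0.269 0.062]
side cap_center 0.92 129 286 [0.689 0.408 0.033]
side cap_center 0.87 149 279 [0.574 0.215 0.134]
side cap_center 0.73 197 172 [0.258 0.231 0.032]
side tray_in 0.56 246 285 [ 0.504 -0.013  0.006]
wrist knob_mid 0.79 260 54 [0.223 0.285 0.074]
wrist cap_center 0.73 266 66 [0.247 0.259 0.036]
```

View pics/top0.png

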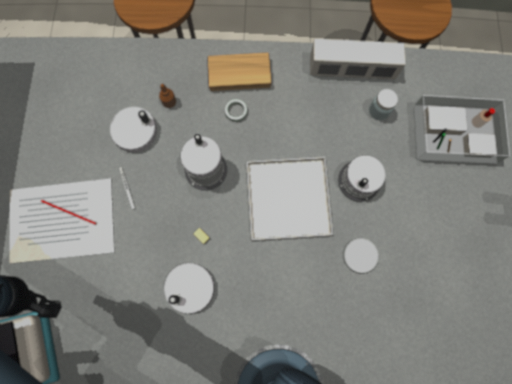

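View pics/side0.png

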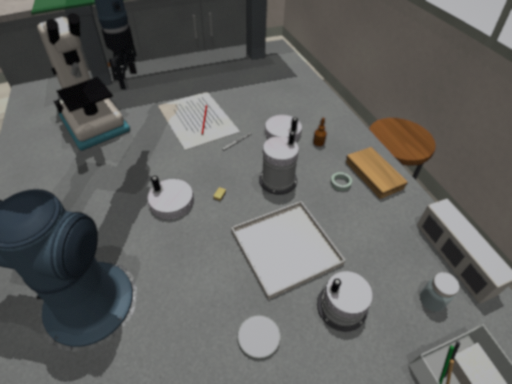

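The top view shows the tall canister at about (202,158) with its knob at (198,139), the short canister at (363,180), the tray at (289,198), and two loose lids on the left. I'll measure the tall cap and its knob accurately.

```bash
python3 - <<'E'
from h import *
from scipy.optimize import least_squares
for n in ['top','side']:
    C=np.load(f'pics/{n}0.npz')['C'].reshape(-1,3)
    near=np.hypot(C[:,0]-.572,C[:,1]-.214)<.07
    m=near&(abs(C[:,2]-.136)<.004); P=C[m]
    print(n,m.sum(),P.mean(0),np.median(P[:,2]))
    h=cv2.convexHull(P[:,:2].astype(np.float32)).reshape(-1,2)
    f=least_squares(lambda q:np.hypot(h[:,0]-q[0],h[:,1]-q[1])-q[2],[.572,.214,.05],loss='soft_l1',f_scale=.001)
    print('circle',f.x)
    m=near&(C[:,2]>.145)&(C[:,2]<.18); K=C[m]; print('knob',m.sum(),K.mean(0),K.min(0),K.max(0))
    m=near&(C[:,2]>.168)&(C[:,2]<.18); print('ktop',m.sum(),C[m].mean(0) if m.any() else 0)
    m=(np.hypot(C[:,0]-.505,C[:,1]+.013)<.16)&(C[:,2]>.014)&(C[:,2]<.03)&(C[:,1]>-.128)
    r=cv2.minAreaRect((C[m][:,:2]*1000).astype(np.float32)); print('tray',m.sum(),r)
    p=capture(n); 
    img=cv2.resize(p['pixels'][100:200,130:330] if n=='side' else p['pixels'][110:210,150:250],None,fx=4 if n=='side' else 6,fy=4 if n=='side' else 6,interpolation=cv2.INTER_CUBIC)
    cv2.imwrite(f'pics/{n}z.png',img[:,:,::-1])
E
```

```text
top 1079 [0.57671118 0.21990634 0.13647175] 0.13652440280183945
circle [0.57945579 0.22051981 0.04965422]
knob 69 [0.61074397 0.22515641 0.1678627 ] [0.60407406 0.21734618 0.1464122 ] [0.62167234 0.23443936 0.17881779]
ktop 44 [0.61272669 0.22596585 0.17410722]
tray 511 ((505.735107421875, -13.7030029296875), (221.47947692871094, 221.41123962402344), 5.665741443634033)
side 632 [0.57861522 0.21741064 0.13524849] 0.13531587308491888
circle [0.58053614 0.21994304 0.0495097 ]
knob 69 [0.6130198  0.22273161 0.16332233] [0.60642039 0.21655942 0.14537307] [0.62372747 0.2351359  0.17475132]
ktop 31 [0.61417185 0.225061   0.1720594 ]
tray 575 ((507.27166748046875, -12.535202026367188), (221.58941650390625, 222.670654296875), 5.579205513000488)
```

View pics/topz.png

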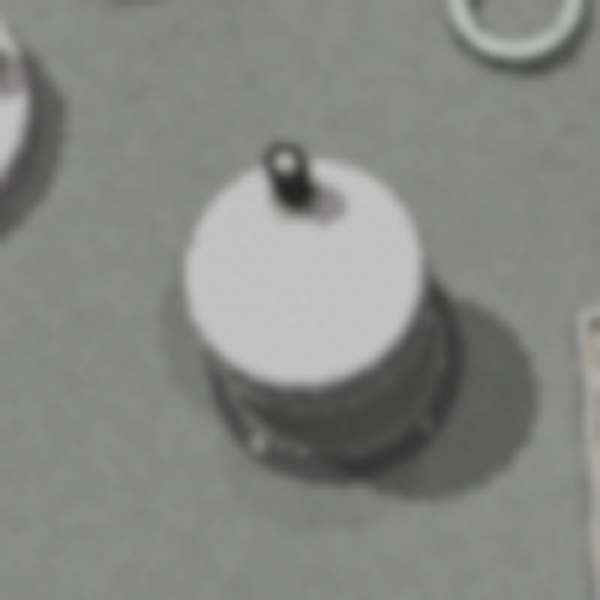

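View pics/sidez.png

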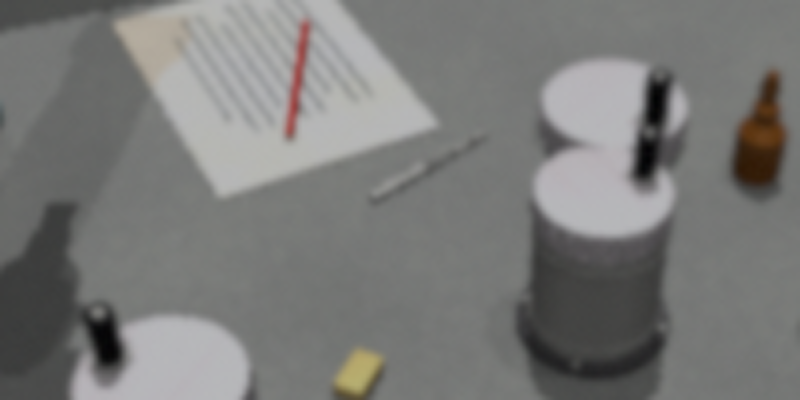

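send_rows --pt "0 0 0" --pt "0 0 0" --pt "0 0 0" --roll '[-8, -8, -7]' --grip 1 --newtons 60

```text
time: 1.0
tool_pos: [0.2185, 0.5319, 0.2077]
ee_rot: [[-1.0, -0.017, 0.0], [-0.017, 1.0, 0.0], [-0.0, 0.0, -1.0]]
contact_force: [0.5, 0.8, 0.0]
grip_width: 0.0855
```

```bash
cat > d.py <<'E'
import sys
from h import *
s=monitor.read_state(); R=np.array(s['ee_rot'])
t=np.array([float(a) for a in sys.argv[1:4]])
print(s['time'],s['tool_pos'],R.round(3).tolist(),'F',np.round(s['contact_force'],2),'q',np.round(s['qpos'],3))
print('delta tool cm',(R.T@(t-s['tool_pos'])*100).round(2))
E
python3 d.py .6135 .2255 .200
```

```text
1.0 [0.21850966 0.53189993 0.20766314] [[-1.0, -0.017, 0.0], [-0.017, 1.0, 0.0], [-0.0, 0.0, -1.0]] F [0.5  0.8  0.05] q [1.071 0.377 0.081 1.274 0.    1.054]
delta tool cm [-38.97 -31.3    0.76]
```

send_rows --pt "-3.5 -2.8 0" --pt "-3.5 -2.8 0" --pt "-3.5 -2.8 0" --pt "-3.5 -2.8 0" --pt "-3.5 -2.8 0" --roll '[0, 0, 0, 0, 0]'

```text
time: 1.5
tool_pos: [0.3964, 0.3928, 0.2078]
ee_rot: [[-1.0, -0.012, 0.0], [-0.012, 1.0, 0.0], [-0.0, 0.0, -1.0]]
contact_force: [1.2, 0.5, -0.2]
grip_width: 0.0853
```

send_rows --pt "-3.5 -2.8 0" --pt "-3.5 -2.8 0" --pt "-3.5 -2.8 0" --pt "-3.5 -2.8 0" --pt "-3.5 -2.8 0" --roll '[0, 0, 0, 0, 0]'

```text
time: 2.0
tool_pos: [0.5731, 0.2547, 0.2077]
ee_rot: [[-1.0, -0.011, 0.0], [-0.011, 1.0, 0.0], [-0.0, 0.0, -1.0]]
contact_force: [0.8, -0.1, -0.9]
grip_width: 0.0853
```

send_rows --pt "-2 -1.65 0" --pt "-2 -1.65 0" --pt "0 0 0" --roll '[0, 0, 0]'

```text
time: 2.3
tool_pos: [0.6146, 0.2208, 0.2069]
ee_rot: [[-1.0, -0.008, 0.001], [-0.008, 1.0, -0.001], [-0.001, -0.001, -1.0]]
contact_force: [-0.4, 0.8, -0.6]
grip_width: 0.0852
```

```bash
python3 d.py .6135 .2255 .142; python3 - <<'E'
from h import *
p=capture('wrist');save(p,'w1');C=cloud(p)
for q in pinpoint(p,'knob_mid')[:3]: print(q, w_plane(p,[q['location'][::-1]],.156))
C=C.reshape(-1,3)
near=np.hypot(C[:,0]-.58,C[:,1]-.22)<.06
m=near&(abs(C[:,2]-.136)<.005); print(m.sum(),C[m].mean(0))
h=cv2.convexHull(C[m][:,:2].astype(np.float32)).reshape(-1,2); print(cv2.minEnclosingCircle(h))
m=near&(C[:,2]>.166)&(C[:,2]<.18); print(m.sum(),C[m].mean(0),C[m].min(0),C[m].max(0))
E
```

```text
2.3 [0.61456828 0.22078798 0.20687274] [[-1.0, -0.008, 0.001], [-0.008, 1.0, -0.001], [-0.001, -0.001, -1.0]] F [-0.41  0.77 -0.56] q [ 2.480e-01  5.480e-01  3.470e-01  1.369e+00 -1.000e-03  2.410e-01]
delta tool cm [0.11 0.48 6.49]
{'location': [204.5, 260.8], 'p': 0.93} [[0.61446994 0.22596925 0.156     ]]
11827 [0.57626337 0.22004633 0.1372779 ]
((0.5802719593048096, 0.22023442387580872), 0.050587140023708344)
533 [0.61281727 0.22573373 0.17423874] [0.60536571 0.21713533 0.1660792 ] [0.62270185 0.23444178 0.17718408]
```

View pics/w1.png

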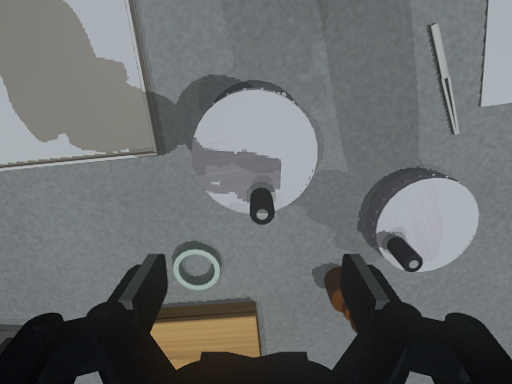

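The wrist view shows the knob at (262,205) on the tall cap. The three cameras agree: axis at about (0.580, 0.220), knob at about (0.6135, 0.2257). Descending now.

send_rows --pt "0.1 0.45 2" --pt "0 0 2" --pt "0 0 1.5" --pt "0 0 0.9" --pt "0 0 0" --roll '[0, 0, 0, 0, 0]'

```text
time: 2.9
tool_pos: [0.6093, 0.2285, 0.1424]
ee_rot: [[-1.0, -0.013, -0.003], [-0.013, 1.0, -0.0], [0.003, -0.0, -1.0]]
contact_force: [-0.3, 0.3, -0.5]
grip_width: 0.085
```

send_rows --pt "0 0 0" --pt "0 0 0" --pt "0 0 0" --pt "0 0 0" --pt "0 0 0" --roll '[0, 0, 0, 0, 0]' --grip 0 --newtons 60

```text
time: 3.4
tool_pos: [0.6116, 0.2277, 0.1442]
ee_rot: [[-1.0, -0.011, 0.001], [-0.011, 1.0, -0.0], [-0.001, -0.0, -1.0]]
contact_force: [1.3, 0.3, 2.6]
grip_width: 0.0144
```

send_rows --pt "0 0 0" --pt "0 0 0" --pt "0 0 0" --pt "0 0 0" --pt "0 0 0" --roll '[0, 0, 0, 0, 0]'

```text
time: 3.9
tool_pos: [0.6117, 0.2278, 0.1441]
ee_rot: [[-1.0, -0.011, 0.001], [-0.011, 1.0, -0.0], [-0.001, -0.0, -1.0]]
contact_force: [2.4, -1.9, 3.7]
grip_width: 0.014
```

```bash
python3 d.py .6135 .2257 .142
```

```text
3.9 [0.61165713 0.2277922  0.1441066 ] [[-1.0, -0.011, 0.001], [-0.011, 1.0, -0.0], [-0.001, -0.0, -1.0]] F [ 2.36 -1.95  3.69] q [ 0.26   0.559  0.204  1.214 -0.     0.248]
delta tool cm [-0.18 -0.21  0.21]
```

```bash
python3 - <<'E'
from h import *
p=capture('wrist');save(p,'w2')
q=capture('side')['pixels'][60:220,180:380]
cv2.imwrite('pics/s2.png',cv2.resize(q,None,fx=3.5,fy=3.5,interpolation=cv2.INTER_CUBIC)[:,:,::-1])
E
```

```text
(no output)
```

View pics/w2.png

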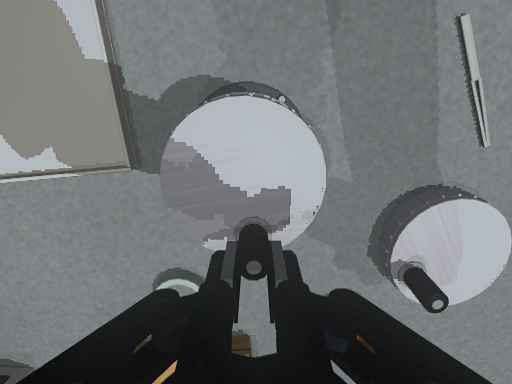

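View pics/s2.png

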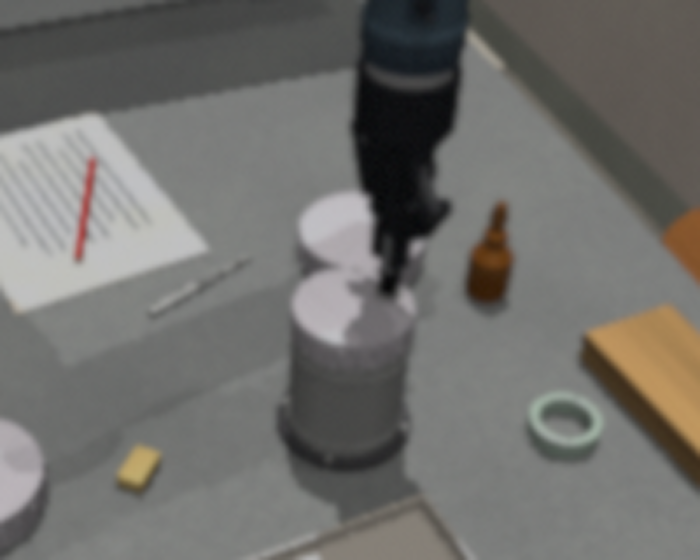

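The wrist view shows the knob seated between the pads at about (253,258). Next is the crank table.

```bash
python3 - <<'E'
import numpy as np
r=3.4;e=.011
def row(a,b):
    a,b=np.radians([a,b]);dx=r*(np.cos(b)-np.cos(a));dy=r*(np.sin(b)-np.sin(a))
    return [round(-dx-e*dy,2),round(dy-e*dx,2),round(-.3*np.degrees(b-a)/360,3)]
A=[9+10*i for i in range(6)]
print([row(a,b) for a,b in zip(A,A[1:])])
A=[59+20*i for i in range(40)]
for i in range(0,38,5): print(A[i],A[i]-9,[row(a,b) for a,b in zip(A[i:i+6],A[i+1:i+6])])
E
```

```text
[[np.float64(0.14), np.float64(0.58), np.float64(-0.008)], [np.float64(0.24), np.float64(0.54), np.float64(-0.008)], [np.float64(0.33), np.float64(0.49), np.float64(-0.008)], [np.float64(0.41), np.float64(0.43), np.float64(-0.008)], [np.float64(0.48), np.float64(0.35), np.float64(-0.008)]]
59 50 [[np.float64(1.1), np.float64(0.44), np.float64(-0.017)], [np.float64(1.18), np.float64(0.03), np.float64(-0.017)], [np.float64(1.12), np.float64(-0.37), np.float64(-0.017)], [np.float64(0.93), np.float64(-0.73), np.float64(-0.017)], [np.float64(0.62), np.float64(-1.01), np.float64(-0.017)]]
159 150 [[np.float64(0.24), np.float64(-1.16), np.float64(-0.017)], [np.float64(-0.17), np.float64(-1.17), np.float64(-0.017)], [np.float64(-0.56), np.float64(-1.04), np.float64(-0.017)], [np.float64(-0.88), np.float64(-0.78), np.float64(-0.017)], [np.float64(-1.1), np.float64(-0.44), np.float64(-0.017)]]
259 250 [[np.float64(-1.18), np.float64(-0.03), np.float64(-0.017)], [np.float64(-1.12), np.float64(0.37), np.float64(-0.017)], [np.float64(-0.93), np.float64(0.73), np.float64(-0.017)], [np.float64(-0.6
[... 854 characters left out ...]
p.float64(-0.44), np.float64(-0.017)], [np.float64(-1.18), np.float64(-0.03), np.float64(-0.017)], [np.float64(-1.12), np.float64(0.37), np.float64(-0.017)]]
659 650 [[np.float64(-0.93), np.float64(0.73), np.float64(-0.017)], [np.float64(-0.62), np.float64(1.01), np.float64(-0.017)], [np.float64(-0.24), np.float64(1.16), np.float64(-0.017)], [np.float64(0.17), np.float64(1.17), np.float64(-0.017)], [np.float64(0.56), np.float64(1.04), np.float64(-0.017)]]
759 750 [[np.float64(0.88), np.float64(0.78), np.float64(-0.017)], [np.float64(1.1), np.float64(0.44), np.float64(-0.017)], [np.float64(1.18), np.float64(0.03), np.float64(-0.017)], [np.float64(1.12), np.float64(-0.37), np.float64(-0.017)]]
```

send_rows --pt "0.14 0.58 -0.01" --pt "0.24 0.54 -0.01" --pt "0.33 0.49 -0.01" --pt "0.41 0.43 -0.01" --pt "0.48 0.35 -0.01" --roll '[0, 0, 0, 0, 0]'

```text
time: 4.5
tool_pos: [0.5945, 0.2522, 0.1442]
ee_rot: [[-1.0, -0.012, 0.0], [-0.012, 1.0, 0.0], [-0.0, 0.0, -1.0]]
contact_force: [3.4, -3.0, 4.1]
grip_width: 0.014
```

send_rows --pt "0 0 0" --roll '[0]'

```text
time: 4.6
tool_pos: [0.5937, 0.2528, 0.1441]
ee_rot: [[-1.0, -0.013, -0.001], [-0.013, 1.0, 0.001], [0.001, 0.001, -1.0]]
contact_force: [1.4, -1.8, 2.9]
grip_width: 0.0141
```

```bash
python3 d.py .5949 .2515 .1446;  python3 - <<'E'
from h import *
q=capture('wrist');save(q,'w3')
E
```

```text
4.6 [0.59368091 0.25277472 0.14407562] [[-1.0, -0.013, -0.001], [-0.013, 1.0, 0.001], [0.001, 0.001, -1.0]] F [ 1.38 -1.78  2.9 ] q [3.040e-01 5.450e-01 1.800e-01 1.207e+00 1.000e-03 2.910e-01]
delta tool cm [-0.12 -0.13 -0.05]
```

View pics/w3.png

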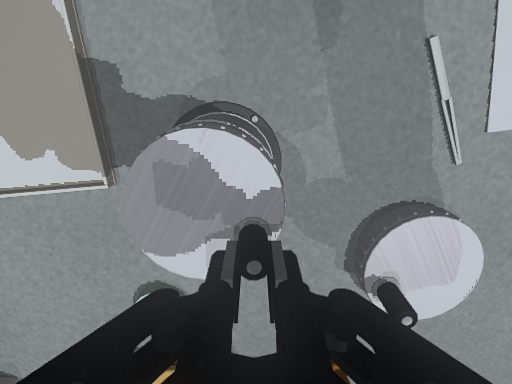

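The wrist view shows the knob still in the pads at (253,258). The cap has turned, its centre now at (205,205), and the forces are small. Carrying on.

send_rows --pt "1.1 0.44 -0.02" --pt "1.18 0.03 -0.02" --pt "1.12 -0.37 -0.01" --pt "0.93 -0.73 -0.02" --pt "0.62 -1.01 -0.02" --roll '[0, 0, 0, 0, 0]'

```text
time: 5.15
tool_pos: [0.5451, 0.237, 0.145]
ee_rot: [[-1.0, -0.013, 0.0], [-0.013, 1.0, 0.005], [-0.0, 0.005, -1.0]]
contact_force: [3.2, 3.8, 1.2]
grip_width: 0.0138
```

send_rows --pt "0.24 -1.16 -0.02" --pt "-0.17 -1.17 -0.02" --pt "-0.56 -1.04 -0.01" --pt "-0.88 -0.78 -0.02" --pt "-1.1 -0.44 -0.02" --roll '[0, 0, 0, 0, 0]'

```text
time: 5.65
tool_pos: [0.5692, 0.1874, 0.146]
ee_rot: [[-1.0, -0.011, -0.004], [-0.011, 1.0, -0.001], [0.004, -0.001, -1.0]]
contact_force: [-5.5, 1.4, 7.3]
grip_width: 0.0143
```

```bash
python3 d.py .5709 .189 .1464;  python3 - <<'E'
from h import *
q=capture('wrist');save(q,'w4')
E
```

```text
5.65 [0.56919075 0.18741899 0.14600459] [[-1.0, -0.011, -0.004], [-0.011, 1.0, -0.001], [0.004, -0.001, -1.0]] F [-5.55  1.38  7.26] q [ 0.212  0.452  0.035  1.157 -0.     0.202]
delta tool cm [-0.17  0.16 -0.04]
```

View pics/w4.png

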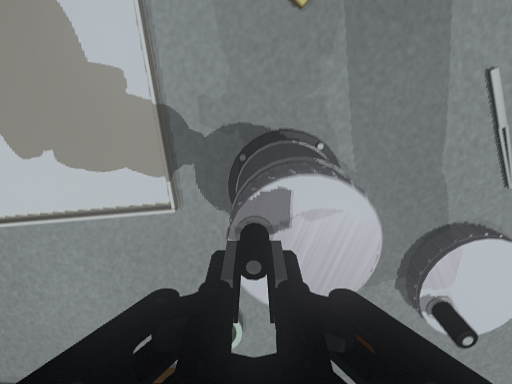

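The wrist view shows the knob still held, with the cap centre now up and to the right, so it is following the crank.

send_rows --pt "-1.18 -0.03 -0.03" --pt "-1.12 0.37 -0.03" --pt "-0.93 0.73 -0.03" --pt "-0.62 1.01 -0.02" --pt "-0.24 1.16 -0.02" --roll '[0, 0, 0, 0, 0]'

```text
time: 6.2
tool_pos: [0.6121, 0.2181, 0.1469]
ee_rot: [[-1.0, -0.009, -0.0], [-0.009, 1.0, -0.006], [0.001, -0.006, -1.0]]
contact_force: [-0.7, -4.1, 3.2]
grip_width: 0.0138
```

send_rows --pt "0.17 1.17 -0.02" --pt "0.56 1.04 -0.02" --pt "0.88 0.78 -0.02" --pt "1.1 0.44 -0.02" --pt "1.18 0.03 -0.02" --roll '[0, 0, 0, 0, 0]'

```text
time: 6.7
tool_pos: [0.5712, 0.2561, 0.1476]
ee_rot: [[-1.0, -0.012, 0.0], [-0.012, 1.0, -0.001], [-0.0, -0.001, -1.0]]
contact_force: [6.0, -4.6, -2.4]
grip_width: 0.0141
```

send_rows --pt "1.12 -0.37 -0.02" --pt "0.93 -0.73 -0.02" --pt "0.62 -1.01 -0.02" --pt "0.24 -1.16 -0.02" --pt "-0.17 -1.17 -0.02" --roll '[0, 0, 0, 0, 0]'

```text
time: 7.2
tool_pos: [0.5429, 0.2139, 0.1486]
ee_rot: [[-1.0, -0.014, -0.002], [-0.014, 1.0, 0.006], [0.002, 0.006, -1.0]]
contact_force: [1.0, 5.9, -2.4]
grip_width: 0.014
```

send_rows --pt "-0.56 -1.04 -0.02" --pt "-0.88 -0.78 -0.02" --pt "-1.1 -0.44 -0.02" --pt "-1.18 -0.03 -0.02" --pt "-1.12 0.37 -0.02" --roll '[0, 0, 0, 0, 0]'

```text
time: 7.7
tool_pos: [0.5935, 0.1902, 0.1498]
ee_rot: [[-1.0, -0.01, -0.003], [-0.01, 1.0, -0.004], [0.003, -0.004, -1.0]]
contact_force: [-3.5, -1.6, 1.8]
grip_width: 0.014
```

```bash
python3 d.py .5939 .1932 .1494;  python3 - <<'E'
from h import *
q=capture('wrist');save(q,'w5')
E
```

```text
7.7 [0.59348868 0.19019759 0.14977714] [[-1.0, -0.01, -0.003], [-0.01, 1.0, -0.004], [0.003, -0.004, -1.0]] F [-3.55 -1.65  1.81] q [ 0.21   0.499  0.12   1.195 -0.003  0.2  ]
delta tool cm [-0.04  0.3   0.04]
```

View pics/w5.png

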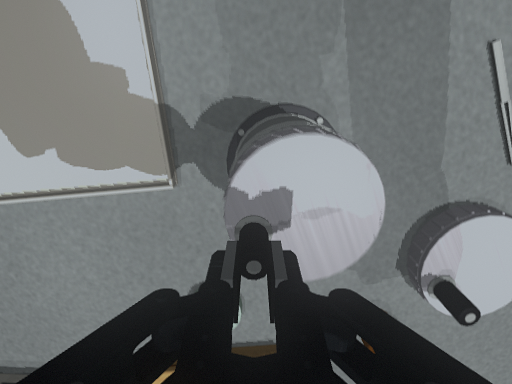

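send_rows --pt "-0.93 0.73 -0.02" --pt "-0.62 1.01 -0.01" --pt "-0.24 1.16 -0.01" --pt "0.17 1.17 -0.01" --pt "0.56 1.04 -0.01" --roll '[0, 0, 0, 0, 0]'

```text
time: 8.25
tool_pos: [0.6041, 0.2437, 0.1505]
ee_rot: [[-1.0, -0.011, 0.001], [-0.011, 1.0, -0.002], [-0.001, -0.002, -1.0]]
contact_force: [-0.7, -6.2, -1.2]
grip_width: 0.0141
```

send_rows --pt "0.88 0.78 -0.01" --pt "1.1 0.44 -0.01" --pt "0.7 0.05 0" --pt "0 0 0" --roll '[0, 0, 0, 0]'

```text
time: 8.65
tool_pos: [0.5757, 0.2566, 0.1506]
ee_rot: [[-1.0, -0.013, 0.0], [-0.013, 1.0, -0.001], [-0.0, -0.001, -1.0]]
contact_force: [2.6, -4.4, -2.6]
grip_width: 0.0137
```

```bash
python3 d.py .5774 .2564 .150;  python3 - <<'E'
from h import *
q=capture('wrist');save(q,'w6'); C=cloud(q).reshape(-1,3)
near=np.hypot(C[:,0]-.58,C[:,1]-.215)<.04
m=near&(C[:,2]>.125)&(C[:,2]<.155)&(C[:,1]<.235); print(m.sum(),C[m].mean(0),np.median(C[m][:,2]))
q=capture('side')['pixels'][60:220,180:380]
cv2.imwrite('pics/s6.png',cv2.resize(q,None,fx=3.5,fy=3.5,interpolation=cv2.INTER_CUBIC)[:,:,::-1])
E
```

```text
8.65 [0.57568707 0.25658621 0.15056596] [[-1.0, -0.013, 0.0], [-0.013, 1.0, -0.001], [-0.0, -0.001, -1.0]] F [ 2.55 -4.43 -2.63] q [ 3.190e-01  5.110e-01  1.410e-01  1.201e+00 -1.000e-03  3.070e-01]
delta tool cm [-0.17 -0.02  0.06]
8923 [0.57632284 0.20698111 0.1448087 ] 0.1448377722187501
```

View pics/w6.png

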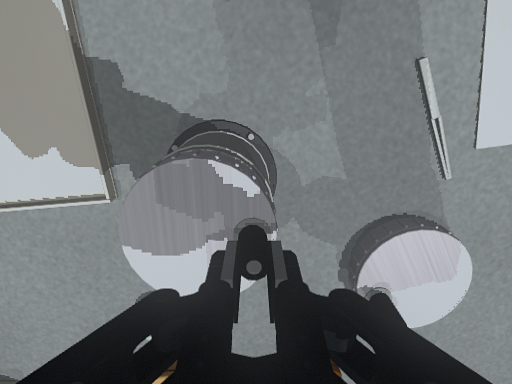

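View pics/s6.png

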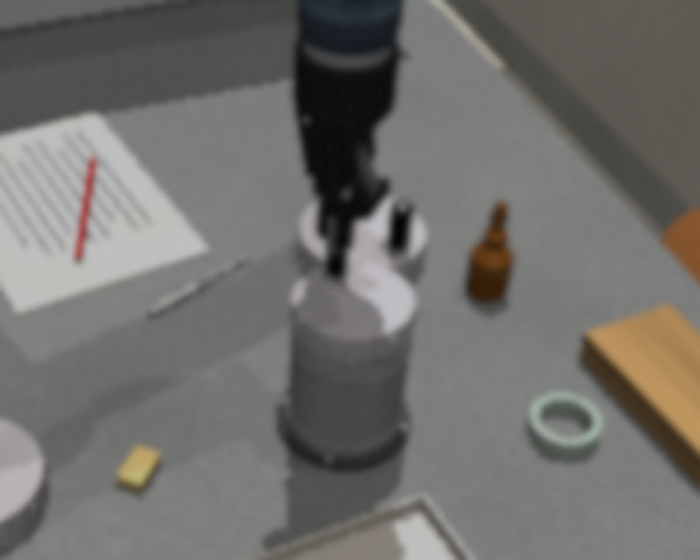

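The thread should now be at about 14 rad. The cap top has risen from 0.136 to 0.145 m. I'll tighten the grip and lift slowly.

send_rows --pt "0 0 0" --pt "0 0 -0.2" --pt "0 0 -0.4" --pt "0 0 -0.4" --pt "0 0 -0.4" --roll '[0, 0, 0, 0, 0]' --newtons 100

```text
time: 9.25
tool_pos: [0.5766, 0.2568, 0.1654]
ee_rot: [[-1.0, -0.012, -0.0], [-0.012, 1.0, 0.001], [0.0, 0.001, -1.0]]
contact_force: [-0.6, 0.2, -3.5]
grip_width: 0.0116
```

```bash
python3 d.py .5774 .2564 .150;  python3 - <<'E'
from h import *
q=capture('wrist');save(q,'w7'); C=cloud(q).reshape(-1,3)
near=np.hypot(C[:,0]-.58,C[:,1]-.215)<.04
m=near&(C[:,2]>.125)&(C[:,2]<.185)&(C[:,1]<.23); P=C[m]; P=P[abs(P[:,2]-np.median(P[:,2]))<.006]
print(len(P),P.mean(0)); c=np.linalg.lstsq(np.c_[P[:,:2],np.ones(len(P))],P[:,2],rcond=None)[0]; print('slopes',c)
q=capture('side')['pixels'][60:220,180:380]
cv2.imwrite('pics/s7.png',cv2.resize(q,None,fx=3.5,fy=3.5,interpolation=cv2.INTER_CUBIC)[:,:,::-1])
E
```

```text
9.25 [0.57663193 0.25682523 0.16544147] [[-1.0, -0.012, -0.0], [-0.012, 1.0, 0.001], [0.0, 0.001, -1.0]] F [-0.58  0.16 -3.54] q [3.180e-01 5.070e-01 1.730e-01 1.237e+00 1.000e-03 3.060e-01]
delta tool cm [-0.08 -0.05  1.54]
8376 [0.57741627 0.2055459  0.15876793]
slopes [ 0.00876397 -0.01260355  0.15629807]
```

View pics/s7.png

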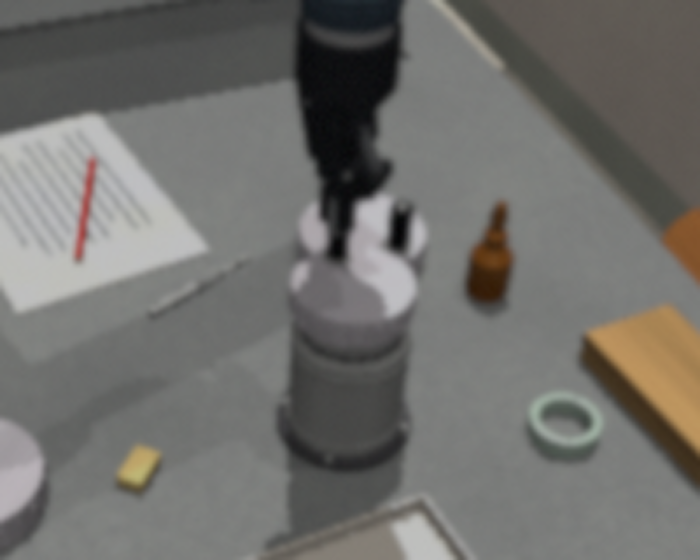

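The side view shows the cap lifting level off the drum, with a gap visible at about (350,335). I'll lift clear.

send_rows --pt "0 0 -0.5" --pt "0 0 -0.7" --pt "0 0 -1" --pt "0 0 -1" --pt "0 0 -1" --roll '[0, 0, 0, 0, 0]'

```text
time: 9.85
tool_pos: [0.577, 0.2565, 0.2084]
ee_rot: [[-1.0, -0.012, 0.001], [-0.012, 1.0, 0.001], [-0.001, 0.001, -1.0]]
contact_force: [-0.7, 0.2, -2.1]
grip_width: 0.0117
```

send_rows --pt "0 0 -1" --pt "0 0 -0.5" --pt "0 0 0" --pt "0 0 0" --roll '[0, 0, 0, 0]'

```text
time: 10.25
tool_pos: [0.5767, 0.2563, 0.2218]
ee_rot: [[-1.0, -0.012, -0.0], [-0.012, 1.0, 0.0], [0.0, 0.0, -1.0]]
contact_force: [-0.8, 0.2, -2.3]
grip_width: 0.0115
```

```bash
cat > chk.py <<'E'
import sys
from h import *
from scipy.optimize import least_squares
n=sys.argv[1]; s=monitor.read_state(); T=np.array(s['tool_pos'])
print(s['time'],T,np.round(s['contact_force'],2),s['grip_width'],np.round(s['qpos'],2))
q=capture('wrist');save(q,n)
C=cloud(q).reshape(-1,3)
z0=T[2]-.0065
m=(np.hypot(C[:,0]-T[0],C[:,1]-T[1])<.1)&(abs(C[:,2]-z0)<.012)&(C[:,1]<T[1]+.004)
P=C[m]; c=np.linalg.lstsq(np.c_[P[:,:2],np.ones(len(P))],P[:,2],rcond=None)[0]
for _ in range(3):
    P=P[abs(np.c_[P[:,:2],np.ones(len(P))]@c-P[:,2])<.003]; c=np.linalg.lstsq(np.c_[P[:,:2],np.ones(len(P))],P[:,2],rcond=None)[0]
h=cv2.convexHull(P[:,:2].astype(np.float32)).reshape(-1,2)
print(len(P),'mean',P.mean(0).round(4),'slopes',c[:2].round(3),'circle',cv2.minEnclosingCircle(h))
p=capture('side');save(p,n+'s')
E
python3 chk.py w8
```

```text
10.25 [0.57670092 0.25633636 0.22180311] [-0.78  0.22 -2.31] 0.011462265958686319 [0.32 0.5  0.3  1.38 0.   0.31]
13854 mean [0.5705 0.2145 0.2151] slopes [-0.002 -0.012] circle ((0.5798141360282898, 0.22165068984031677), 0.05002962797880173)
```

View pics/w8s.png

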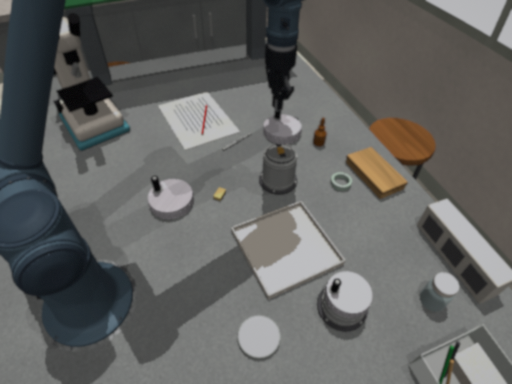

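View pics/w8.png

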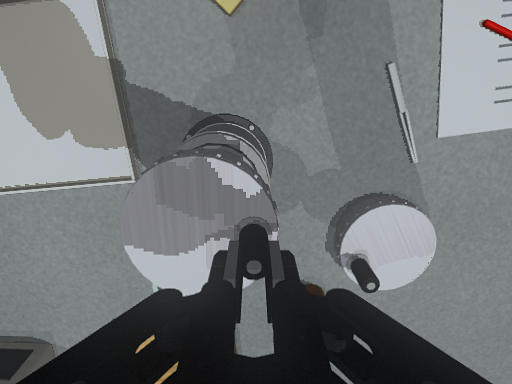

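The cap hangs level and clear of the drum: side view at (283,130), drum below at (279,168). Carrying it to the tray.

send_rows --pt "0.3 -1 0" --pt "0.65 -2 0" --pt "0.8 -2.5 0" --pt "0.8 -2.5 0" --pt "0.8 -2.5 0" --roll '[0, 0, 0, 0, 0]'

```text
time: 10.85
tool_pos: [0.5435, 0.1494, 0.2216]
ee_rot: [[-1.0, -0.012, -0.001], [-0.012, 1.0, -0.0], [0.001, -0.0, -1.0]]
contact_force: [1.1, 0.4, -3.1]
grip_width: 0.0117
```

send_rows --pt "0.8 -2.5 0" --pt "0.8 -2.5 0" --pt "0.8 -2.5 0" --pt "0.8 -2.5 0" --pt "0.65 -1.9 0" --roll '[0, 0, 0, 0, 0]'

```text
time: 11.35
tool_pos: [0.506, 0.0296, 0.2218]
ee_rot: [[-1.0, -0.01, -0.001], [-0.01, 1.0, -0.001], [0.001, -0.001, -1.0]]
contact_force: [0.5, 0.0, -2.2]
grip_width: 0.0122
```

send_rows --pt "0.35 -1 0" --pt "0 0 0" --pt "0 0 0" --pt "0 0 0" --roll '[0, 0, 0, 0]'

```text
time: 11.75
tool_pos: [0.5042, 0.0222, 0.2219]
ee_rot: [[-1.0, -0.013, 0.0], [-0.013, 1.0, 0.0], [-0.0, 0.0, -1.0]]
contact_force: [0.3, -0.6, -2.6]
grip_width: 0.0119
```

```bash
python3 chk.py w9
```

```text
11.75 [0.50417845 0.02223788 0.22194147] [ 0.31 -0.59 -2.58] 0.011851015673807646 [-0.08  0.23 -0.09  1.25  0.   -0.09]
13784 mean [ 0.4981 -0.0195  0.2151] slopes [-0.    -0.007] circle ((0.5076488256454468, -0.012520115822553635), 0.05018005147576332)
```

View pics/w9.png

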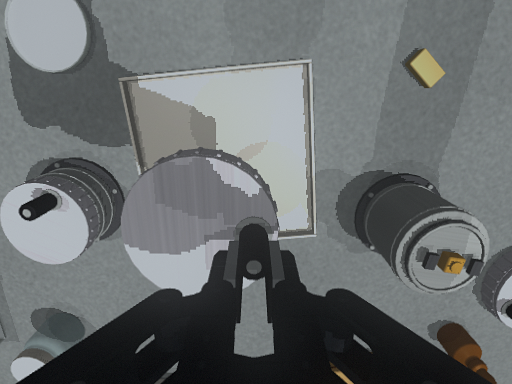

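The cap hangs level over the tray at (0.508, -0.0125), and the wrist view shows the open drum at (445,250). Lowering.

send_rows --pt "0 0 1.5" --pt "0 0 3" --pt "0 0 3" --pt "0 0 3" --pt "0 0 3" --roll '[0, 0, 0, 0, 0]'

```text
time: 12.35
tool_pos: [0.5043, 0.0221, 0.0859]
ee_rot: [[-1.0, -0.013, 0.001], [-0.013, 1.0, 0.0], [-0.001, 0.0, -1.0]]
contact_force: [0.6, -0.2, -1.5]
grip_width: 0.0117
```

send_rows --pt "0 0 2" --pt "0 0 1" --pt "0 0 0.5" --pt "0 0 0.4" --pt "0 0 0" --roll '[0, 0, 0, 0, 0]'

```text
time: 12.85
tool_pos: [0.5046, 0.0216, 0.0485]
ee_rot: [[-1.0, -0.012, 0.001], [-0.012, 1.0, -0.0], [-0.001, -0.0, -1.0]]
contact_force: [0.1, 0.0, -2.1]
grip_width: 0.0121
```

```bash
python3 chk.py w10
```

```text
12.85 [0.50464693 0.02155314 0.04847355] [ 0.07  0.02 -2.06] 0.012072169117788812 [-0.08  0.35 -0.4   0.82  0.   -0.09]
13811 mean [ 0.4985 -0.0201  0.0416] slopes [ 0.    -0.007] circle ((0.5077499747276306, -0.013091747649013996), 0.05002138391137123)
```

View pics/w10s.png

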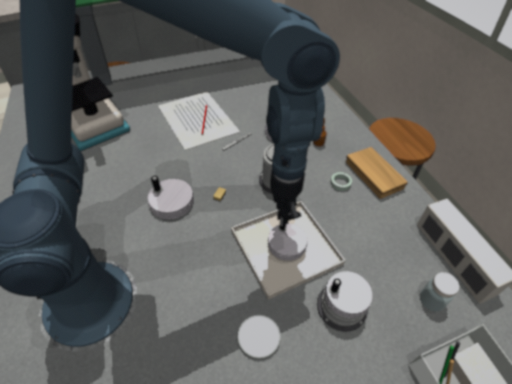

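The side view shows the cap just above the tray floor at (287,240), with about 11 mm left.

send_rows --pt "0 0 0.4" --pt "0 0 0.3" --pt "0 0 0.2" --pt "0 0 0.1" --pt "0 0 0" --roll '[0, 0, 0, 0, 0]'

```text
time: 13.45
tool_pos: [0.5041, 0.0214, 0.0385]
ee_rot: [[-1.0, -0.012, 0.0], [-0.012, 1.0, -0.0], [-0.0, -0.0, -1.0]]
contact_force: [-1.5, -0.7, 2.7]
grip_width: 0.0119
```

send_rows --pt "0 0 0.1" --pt "0 0 0.05" --pt "0 0 0" --roll '[0, 0, 0]'

```text
time: 13.75
tool_pos: [0.5041, 0.0212, 0.0383]
ee_rot: [[-1.0, -0.011, 0.001], [-0.011, 1.0, -0.001], [-0.001, -0.001, -1.0]]
contact_force: [-6.3, -0.6, 14.4]
grip_width: 0.0116
```

send_rows --pt "0 0 -0.1" --pt "0 0 0" --roll '[0, 0]'

```text
time: 13.95
tool_pos: [0.5041, 0.0212, 0.0384]
ee_rot: [[-1.0, -0.012, 0.001], [-0.012, 1.0, -0.001], [-0.001, -0.001, -1.0]]
contact_force: [-3.8, -0.5, 9.3]
grip_width: 0.0117
```

send_rows --pt "0 0 0" --pt "0 0 0" --pt "0 0 0" --pt "0 0 0" --pt "0 0 0" --roll '[0, 0, 0, 0, 0]' --grip 0.6 --newtons 20

```text
time: 14.45
tool_pos: [0.504, 0.0215, 0.0374]
ee_rot: [[-1.0, -0.012, 0.0], [-0.012, 1.0, 0.0], [-0.0, 0.0, -1.0]]
contact_force: [-0.9, -0.4, -0.6]
grip_width: 0.0511
```

```bash
python3 chk.py w11
```

```text
14.45 [0.50403462 0.02153101 0.03736976] [-0.88 -0.43 -0.63] 0.051136532602456715 [-0.08  0.36 -0.41  0.8   0.   -0.09]
13721 mean [ 0.4975 -0.0174  0.0313] slopes [0.    0.002] circle ((0.5072974562644958, -0.013243358582258224), 0.05011904239654541)
```

View pics/w11.png

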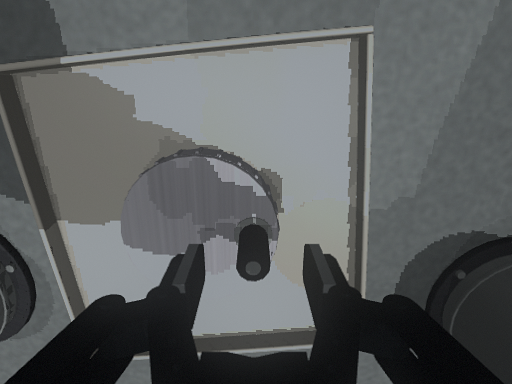

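The wrist view shows the knob at (253,255) free between the open fingers and the cap flat in the tray. I'll retreat straight up.

send_rows --pt "0 0 -0.5" --pt "0 0 -1.5" --pt "0 0 -3" --pt "0 0 -3" --pt "0 0 -3" --roll '[0, 0, 0, 0, 0]'

```text
time: 15.05
tool_pos: [0.5037, 0.0215, 0.1489]
ee_rot: [[-1.0, -0.012, -0.0], [-0.012, 1.0, 0.0], [0.0, 0.0, -1.0]]
contact_force: [1.2, 0.3, 1.0]
grip_width: 0.0511
```

send_rows --pt "0 0 -3" --pt "0 0 -1.5" --pt "0 0 0" --pt "0 0 0" --pt "0 0 0" --roll '[0, 0, 0, 0, 0]'

```text
time: 15.55
tool_pos: [0.503, 0.0216, 0.1912]
ee_rot: [[-1.0, -0.012, -0.002], [-0.012, 1.0, 0.0], [0.002, 0.0, -1.0]]
contact_force: [-0.4, 0.2, 0.0]
grip_width: 0.0513
```

```bash
python3 - <<'E'
from h import *
s=monitor.read_state();print(s['time'],s['tool_pos'],s['contact_force'])
for n in ['wrist','side']:
    p=capture(n);save(p,n+'12');C=cloud(p).reshape(-1,3)
    P=C[(np.hypot(C[:,0]-.507,C[:,1]+.013)<.055)&(abs(C[:,2]-.030)<.008)]
    c=np.linalg.lstsq(np.c_[P[:,:2],np.ones(len(P))],P[:,2],rcond=None)[0]
    print(n,len(P),np.median(P[:,2]),c[:2],cv2.minEnclosingCircle(P[:,:2].astype(np.float32)))
E
```

```text
15.55 [0.50298996 0.02156413 0.1911707 ] [-0.43096711  0.20167513  0.01620899]
wrist 5897 0.031279974878033884 [0.00541374 0.00084569] ((0.5063509345054626, -0.01315242238342762), 0.051004558801651)
side 993 0.029083665707631847 [0.00428115 0.01651741] ((0.5075043439865112, -0.013932309113442898), 0.05160639435052872)
```

View pics/side12.png

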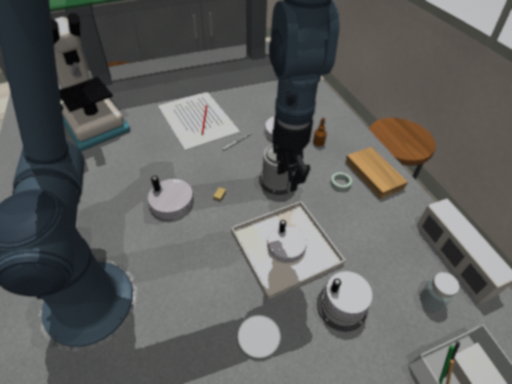

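The side view shows the cap flat in the tray at (287,245), knob up, with the gripper well clear. Handing in.

```bash
python3 -c "
from cell import env
print(env.finish_job())"
```

```text
the job is handed in; nothing more can be done
None
```

I wound the tall canister's cap about 14 rad anticlockwise by its knob and lifted it off level. I then lowered it into the middle of the white tray, let go and backed the gripper off upward. The job was handed in at about 16 s of the 67 s allowed.

- **Cap position:** in the last pictures it sits within about 2 mm of the tray centre, at about (0.507, -0.013). It is level to within about 1° with the knob up. Its top is at 29–31 mm, which puts its centre at about 17 mm, under the 24 mm limit.
- **Forces:** contact force was about zero after release. The highest I saw was about 16 N, as the cap touched the tray floor.
- **Disagreements:** the gripper read 12–14 mm on the 18 mm knob, and its position along the jaws was about 2 mm off what the cameras gave. The cameras also differed by about 2 mm in height. None of this caused trouble.
- **Not measured:** I had no reading of the thread joint. The 14 rad comes from the path I commanded, and it fits with the cap rising about 8 mm and then lifting off freely.

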